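# Load a wood block into a sprung drilling jig

### The arm

A 6-joint arm with a two-finger parallel gripper is mounted at the origin on the work surface; the furniture and walls round the work are solid. World frame = base frame: x ahead of the robot, y to its left, z up, the work surface at z = 0. Lengths are in m, angles in rad, forces in N, time in s.
With the tool pointing down it reaches from about 0.2 to 0.875 m from the base axis. Payload 3.4 kg.
Tool frame: the origin (TCP) lies on the centre line of the jaws, within the pads' length; the fingertips stand 14 mm ahead of it and the grasp point (between the pads) lies 5 mm behind it; z points along the fingers, y is the line along which they close (so a half turn about z gives the same grasp; the last joint's range is limited). The gripper opens to 94 mm and grips with 3 to 60 N. Pads are 16 mm wide; open, the fingers measure 119 mm over their backs; the gripper's body (75 mm by 177 mm) begins 78 mm behind the grasp point.
Start: joints at [-1.342, 0.276, 1.505, -0, 1.361, -0.121], TCP at [0.197, -0.54, 0.219] pointing down, gripper open.
Joint ranges: [-2.89, 2.89], [-0.75, 2.08], [0.22, 2.7], [-1.18, 4.32], [0.11, 2.71], [-2.7, 2.7]. Speed limits (rad/s): [2.57, 2.57, 3.14, 3.14, 3.14, 3.14].

### API

Orientations are given as a unit quaternion [x, y, z, w].
In Python, from cell import * gives the robot as it stands.
- The arm moves only by the tool move_arm, never from a script. Its argument "series" is a list of rows, each an object with "delta_pos": the shift along the tool's x, y, z each as a share of 250 mm, from -1 to 1, a list of three; "delta_rot": the turn, a rotation vector about the tool's x, y, z each as a share of 90 degrees, from -1 to 1, a list of three; "grip": the gripper's target within -1 to 1 (fully open at 1, half-way at 0, shut at -1). In form: [{"delta_pos": [tx, ty, tz], "delta_rot": [wx, wy, wz], "grip": grip}, ...]. A call has 1 to 10 rows; each row is the pose to reach, as a shift and turn from the pose commanded when the call began, along the tool's axes at that moment; what a row does not reach only later rows make up. A row lasts 1/10 s, in which the tool goes at most 50 mm and 8.59 degrees, less where a joint would pass 70% of its speed; a pose out of reach is approached as far as the arm can. A call with a number of a shift or a turn outside -1 to 1 is refused whole. A call with a gripper value outside its range is refused whole. The fingers move at their own pace and stop on an object; "grip_force" is the grip in N (left out, the last holds). Time passes only in rows, so rows that repeat a pose let the fingers close. It gives the time, the measured TCP pose, the force, the opening and the grip force at its end, in the units of the state.
- sense(): the state, without advancing time (a new reading comes with each control period).
- get_image(name): name is "scene" or "side" or "wrist"; returns a dict with "color" (400x640x3 uint8, red, green, blue), "vfov" (degrees; the focal length in pixels is half the picture's height over the tangent of half this angle, whatever the lens; pixels are square), "cx", "cy" (the principal point, pixels), "dist" ([k1, k2, p1, p2, k3] as OpenCV has them; the pictures are not rectified), "xyz" and "orientation" of the camera in the world. Camera axes: x right, y down, z forward; pixel columns grow to the right and rows downward; lengths in m; the calibration is good to about 2 mm. A picture is of the moment at which its call begins. There is no depth.
- close_job(): hands the job in; it is judged then, once.
The state is a dict: "t": time; "joints": joint angles; "joint_vel": joint speeds; "joint_torque": joint torques, N m; "eef_pos": TCP position; "tcp_rot": TCP orientation; "force": force on the tool from outside, world axes, zero at the start; "ft_torque": the same for the moment, N m; "gripper_width": opening from 0.0 (shut) to 1.0 (fully open); "finger_force": force on a finger pad.
Only numpy, scipy, OpenCV 4.12 (cv2) and the standard library are available. Lean on these libraries where they do the work, as an engineer would, in place of code of your own. Each camera call takes 0.05 s, during which the arm holds its last target. There are 200 camera calls.

### The job

Get the wood block ready for drilling: press the jig's sprung jaw back by its red tab while the block is still outside, then, before the jaw creeps shut again, slide the block along the bench into the gap until its end is fully home against the end stop. Leave the jaw closed by itself on the block, with the block lying flat along the low fence. Do not lift the block off the bench, and leave the other things on the bench alone.

Things in the scene. Friction and masses are not known exactly. Their poses are not given: they have to be found in the camera images.
- jig: blue metal drilling jig fixed to the bench, about 230 x 155 mm, U-shaped from above. Origin: on the bench at the inner face of its low fence, 60 mm before the end stop. x: from the fence (nearest the robot) to the sprung jaw, the way the jaw is pressed open; y: along the lane, from the open mouth to the end stop. Bare bench is the lane's floor. Rear bracket x = 148 to 168 mm, 30 mm high
- stop (a point): middle of the clamped block's place on the inner face of the end stop, a blue wall 30 mm high and 18 mm thick across the lane's closed end: at x = 33, y = 60, z = 15 mm in the jig's frame
- mouth (a point): where the fence's straight inner face begins at the open mouth: x = 0, y = -45, z = 13 mm in the jig's frame. The fence is 26 mm high, 22 mm thick. From here a slanting lead-in goes outwards to about x = -14, y = -77 mm
- jaw (a joint): sprung aluminium jaw, 22 mm thick, y = -43 to 52 mm in the jig's frame, top at 39 mm, square ends. Value in m, 0 shut to 0.09 fully open; gap to the fence = 22 mm + value; on the block it reads 0.044. Spring 2.6 to 3.7 N against a damper of 600 N per m/s: let go, it creeps shut at 5 to 6 mm/s (8 s from fully open until the block no longer fits). Press slowly: 30 mm/s takes 21 N
- tab (a point): centre of the front face (towards the fence) of the red push tab standing up from the jaw: 50 mm wide along the jig's y, 12 mm thick, from 39 to 94 mm above the bench. This point is 70 mm above the bench, at x = 27 mm + jaw value, y = 22 mm in the jig's frame, and moves with the jaw
- block: brown wood block, 66 x 140 x 36 mm, 0.13 kg, loose on the bench in front of the jig's mouth. Origin: centre of its underside; x along its 66 mm width, y along its 140 mm length (roughly towards the stop at the start). Fully home its origin is at x = 33, y = -10 mm in the jig's frame and 35 mm of it stick out of the mouth
- spray_can: blue spray can with red cap, 65 mm across, 199 mm high, standing at the back right, origin under its centre; leave alone. In front and to the right of it a tall fixed green vise stands on the right edge of the bench (from about x = 0.4 to 0.6, y below -0.33 m): swing in above it
- screw_box: green carton, 56 x 85 x 58 mm, at the back of the bench; origin under its centre; leave alone

How it is judged:
By the outcome, as a careful person would: the job done as asked, in the order asked, and still so for the second after the job is handed in, with the robot touching nothing.
It also fails if it takes over 70 s, if anything falls off the work surface, if the arm or the gripper's body presses on something with over 40 N, if the wrist force passes 120 N, or if a joint passes its speed limit or range.

## Working session

There is one attempt and no reset: what is moved stays moved. The work goes in short steps, Python scripts to look and compute and a tool call to move; the robot and the scene stay as the last step left them, time stands still between calls to the robot, and variables do not carry over. Pictures are saved under pics/ and viewed, at most 12 in all, crops included, and the job is handed in when it is done.

Besides the shell and the picture viewer there is one more tool, called after "Emit:" in YAML: its name, and indented under it one key for each argument. move_arm: Moves the arm, as the interface text tells. Its arguments: {"type":"object","properties":{"series":{"type":"array","items":{"type":"object","properties":{"delta_pos":{"type":"array","items":{"type":"number","minimum":-1,"maximum":1}},"delta_rot":{"type":"array","items":{"type":"number","minimum":-1,"maximum":1}},"grip":{"type":"number"}}}},"grip_force":{"type":"number"}},"required":["series"]}

```bash
ls; mkdir -p pics
python3 - <<'E'
from cell import *
import cv2
s=sense(); print({k:np.round(v,3).tolist() if not isinstance(v,dict) else v for k,v in s.items()} if 'np' in globals() else s)
for n in ("scene","side"):
    d=get_image(n); cv2.imwrite(f"pics/{n}0.png",d["color"][:,:,::-1]); print(n,{k:v for k,v in d.items() if k!="color"})
E
```

```text
pics
{'t': 0.0, 'joints': array([-1.34199243e+00,  2.76555915e-01,  1.50612194e+00,  9.10693391e-07,
        1.36071738e+00, -1.21018928e-01]), 'joint_vel': array([ 1.91046823e-04, -3.11942855e-04, -1.17146282e-03,  1.29547600e-04,
        1.55650687e-03,  1.51088365e-05]), 'joint_torque': array([ 1.17114655e-04, -4.04589736e+01, -2.37234253e+01,  6.98768534e-02,
        3.44468944e-02, -1.33312697e-04]), 'eef_pos': array([ 0.19692897, -0.53963608,  0.21863149]), 'tcp_rot': array([ 9.84741575e-01,  1.74020739e-01, -4.81046980e-05, -9.00006414e-04]), 'force': array([ 0.24246299, -0.3218853 , -0.74934883]), 'ft_torque': array([0.00563981, 0.00260075, 0.01649336]), 'finger_force': 0.0, 'gripper_width': 0.9961935390778833}
scene {'vfov': 44.26294189814365, 'cx': 324.2351515478558, 'cy': 188.054656701985, 'dist': array([-0.00885477,  0.        ,  0.        ,  0.        ,  0.        ]), 'xyz': array([-0.1598895 , -0.84165291,  0.57069152]), 'orientation': array([ 0.78595963, -0.31032389,  0.18816085, -0.50056172])}
side {'vfov': 48.488303618088594, 'cx': 323.6525594040584, 'cy': 201.11055737385965, 'dist': array([-0.0554645,  0.       ,  0.       ,  0.       ,  0.       ]), 'xyz': array([0.36969971, 0.78786101, 0.47713218]), 'orientation': array([-0.07056631,  0.83478941, -0.54287353,  0.05861211])}
```

View pics/scene0.png

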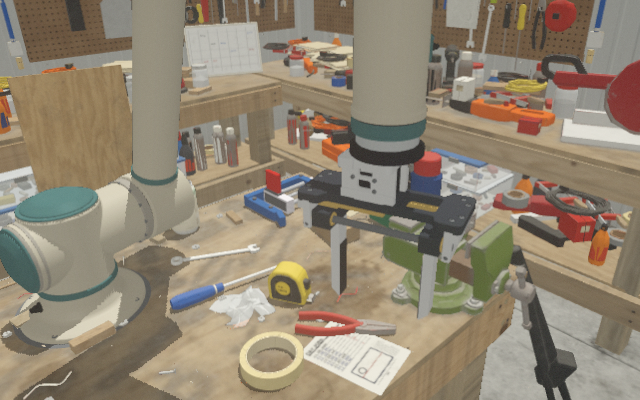

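View pics/side0.png

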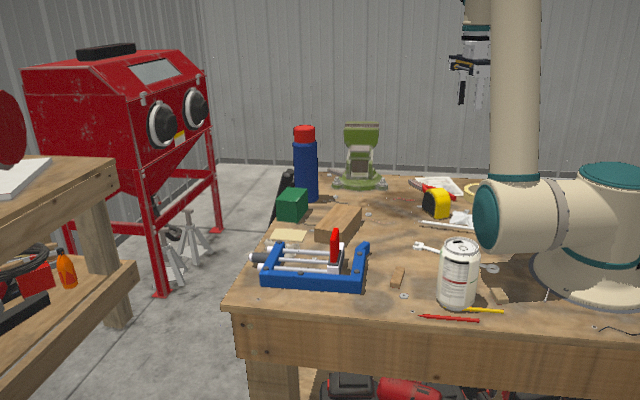

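The scene view shows the jig (blue, px 245–315, 170–220), mostly hidden behind the gripper. The side view shows the jig (260–370, 228–292), with its end stop towards the camera, the red tab at (335, 245), the block at (315–362, 203–243), the screw box at (292, 204) and the can at (305, 165).

```bash
cat > h.py <<'E'
from cell import *
import numpy as np, cv2
from scipy.spatial.transform import Rotation as R
def K(d):
    f=d["color"].shape[0]/2/np.tan(np.radians(d["vfov"])/2)
    return np.array([[f,0,d["cx"]],[0,f,d["cy"]],[0,0,1]])
def ray(d,px):
    p=cv2.undistortPoints(np.float64(px).reshape(-1,1,2),K(d),d["dist"]).reshape(-1,2)
    return R.from_quat(d["orientation"]).apply(np.c_[p,np.ones(len(p))])
def onz(d,px,z):
    r=ray(d,px); return d["xyz"]+r*((z-d["xyz"][2])/r[:,2])[:,None]
def proj(d,P):
    Rm=R.from_quat(d["orientation"]).inv(); 
    return cv2.projectPoints(np.float64(P).reshape(-1,1,3),Rm.as_rotvec(),-Rm.apply(d["xyz"]),K(d),d["dist"])[0].reshape(-1,2)
E
python3 - <<'E'
from h import *
d=get_image("side")
c=d["color"][195:300,235:395,::-1]
cv2.imwrite("pics/side_crop.png",cv2.resize(c,None,fx=5,fy=5,interpolation=cv2.INTER_CUBIC))
E
```

```text
(no output)
```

View pics/side_crop.png

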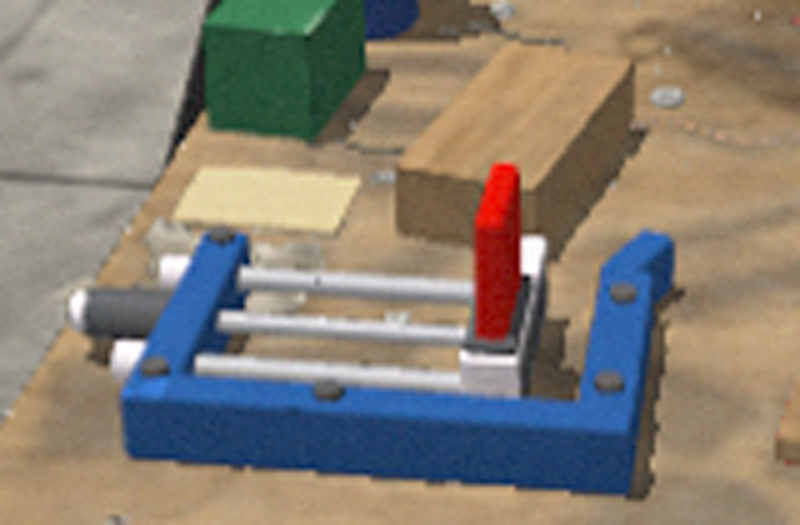

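The crop shows the stop's outer top corners at crop px (124,402) and (632,432), with the bottom right at (630,493). The block's top corners are at (397,172), (538,190), (633,65) and (510,42). The tab is red, centred near (498,250), and the jaw is shut.

Run:
```python
from h import *
d=get_image("side")
f=lambda l:np.array(l)/5.+[235,195]-0.4
P=onz(d,f([(124,402),(632,432)]),.030); print(P, np.linalg.norm(P[0]-P[1]))
Q=onz(d,f([(630,493),(130,458)]),0); print(Q,np.linalg.norm(Q[0]-Q[1]))
L=onz(d,f([(580,403)]),.030);print("inner corner",L)
v=P[0]-P[1]; a=np.arctan2(v[1],v[0]); print("jig yaw deg",np.degrees(a), "bottom", np.degrees(np.arctan2(*(Q[1]-Q[0])[1::-1])))
B=onz(d,f([(397,172),(538,190),(633,65),(510,42)]),.036); print(B)
print([np.linalg.norm(B[i]-B[(i+1)%4]) for i in range(4)])
print("blk c",B.mean(0), "long dirs",[np.degrees(np.arctan2(*(B[i]-B[j])[1::-1])) for i,j in((1,2),(0,3))],"w",np.degrees(np.arctan2(*(B[0]-B[1])[1::-1])))
ex=np.array([np.cos(a),np.sin(a)]);ey=np.array([-ex[1],ex[0]])
o=((P[0,:2]+P[1,:2])/2)-73*.001*ex-.078*ey
print("jig o",o)
for n,p in dict(mouth=(0,-.045),tab=(.027,.022),stop=(.033,.06)).items(): print(n,o+p[0]*ex+p[1]*ey)
print("blk in jig",[((b[:2]-o)@ex,(b[:2]-o)@ey) for b in B])
```

```text
[[0.61869253 0.13727477 0.03      ]
 [0.43385783 0.12846846 0.03      ]] 0.18504436236243588
[[0.43472956 0.12308165 0.        ]
 [0.62138593 0.1296614  0.        ]] 0.18677229987078897
inner corner [[0.45438741 0.11283851 0.03      ]]
jig yaw deg 2.7277511159331853 bottom 2.0188759251870616
[[ 0.55397275 -0.04422331  0.036     ]
 [ 0.49143485 -0.03644725  0.036     ]
 [ 0.4650355  -0.16795799  0.036     ]
 [ 0.52701755 -0.18652778  0.036     ]]
[np.float64(0.06301949181427324), np.float64(0.13413425553940272), np.float64(0.06470402378447336), np.float64(0.14483489096883614)]
blk c [ 0.50936516 -0.10878908  0.036     ] long dirs [np.float64(78.64935731571151), np.float64(79.2741533028837)] w -7.087863431760225
jig o [0.45706994 0.05148591]
mouth [0.4592115  0.00653689]
tab [0.48299236 0.07474592]
stop [0.48717713 0.1129884 ]
blk in jig [(np.float64(0.09223818987759688), np.float64(-0.10021240068290777)), (np.float64(0.03014121043813137), np.float64(-0.08946896114876189)), (np.float64(-0.0024868474783769183), np.float64(-0.2195743351565513)), (np.float64(0.05854122376051), np.float64(-0.24107282847034048))]
```

```bash
cat >> h.py <<'E'
def row(p,yaw,s=None):
    """move_arm numbers for TCP at p, tool down, tool x at world yaw (deg)"""
    s=s or sense(); R0=R.from_quat(s["tcp_rot"]); c,n=np.cos(np.radians(yaw)),np.sin(np.radians(yaw))
    Rt=R.from_matrix(np.array([[c,n,0],[n,-c,0],[0,0,-1]]))
    print("pos",(R0.inv().apply(np.array(p)-s["eef_pos"])/.25).round(3).tolist(),"rot",((R0.inv()*Rt).as_rotvec()/(np.pi/2)).round(3).tolist())
E
python3 - <<'E'
from h import *
row((.2,-.5,.31),92);row((.25,-.28,.31),92);row((.38,-.14,.31),92)
E
```

```text
pos [0.066, -0.146, -0.364] rot [-0.001, -0.0, -0.8]
pos [0.556, -0.904, -0.363] rot [-0.001, -0.0, -0.8]
pos [1.236, -1.252, -0.363] rot [-0.001, -0.0, -0.8]
```

Emit:
move_arm:
  series:
    - {"delta_pos": [0.03, -0.07, -0.18], "delta_rot": [0, 0, -0.09]}
    - {"delta_pos": [0.07, -0.15, -0.36], "delta_rot": [0, 0, -0.18]}
    - {"delta_pos": [0.17, -0.3, -0.36], "delta_rot": [0, 0, -0.27]}
    - {"delta_pos": [0.27, -0.45, -0.36], "delta_rot": [0, 0, -0.36]}
    - {"delta_pos": [0.37, -0.6, -0.36], "delta_rot": [0, 0, -0.45]}
    - {"delta_pos": [0.46, -0.75, -0.36], "delta_rot": [0, 0, -0.54]}
    - {"delta_pos": [0.556, -0.9, -0.36], "delta_rot": [0, 0, -0.63]}
    - {"delta_pos": [0.556, -0.9, -0.36], "delta_rot": [0, 0, -0.72]}
    - {"delta_pos": [0.556, -0.9, -0.36], "delta_rot": [0, 0, -0.8]}
    - {"delta_pos": [0.556, -0.9, -0.36], "delta_rot": [0, 0, -0.8]}

```text
invalid input
```

Run:
```python
from h import *
s=sense(); print(s["eef_pos"]); row((.46,-.06,.36),92)
```

```text
[ 0.19696966 -0.53988221  0.21896129]
pos [1.646, -1.443, -0.562] rot [-0.001, -0.0, -0.8]
```

Emit:
move_arm:
  series:
    - {"delta_pos": [0.03, -0.07, -0.18], "delta_rot": [0, 0, -0.09], "grip": 1}
    - {"delta_pos": [0.07, -0.15, -0.36], "delta_rot": [0, 0, -0.18], "grip": 1}
    - {"delta_pos": [0.17, -0.3, -0.36], "delta_rot": [0, 0, -0.27], "grip": 1}
    - {"delta_pos": [0.27, -0.45, -0.36], "delta_rot": [0, 0, -0.36], "grip": 1}
    - {"delta_pos": [0.37, -0.6, -0.36], "delta_rot": [0, 0, -0.45], "grip": 1}
    - {"delta_pos": [0.46, -0.75, -0.36], "delta_rot": [0, 0, -0.54], "grip": 1}
    - {"delta_pos": [0.556, -0.9, -0.36], "delta_rot": [0, 0, -0.63], "grip": 1}
    - {"delta_pos": [0.556, -0.9, -0.36], "delta_rot": [0, 0, -0.72], "grip": 1}
    - {"delta_pos": [0.556, -0.9, -0.36], "delta_rot": [0, 0, -0.8], "grip": 1}
    - {"delta_pos": [0.556, -0.9, -0.36], "delta_rot": [0, 0, -0.8], "grip": 1}

```text
t: 1.2
eef_pos: [0.2506, -0.2806, 0.3096]
tcp_rot: [0.694, 0.72, -0.0, 0.0]
force: [-0.2, 0.1, -0.3]
gripper_width: 1.0
finger_force: 0.0
```

Run:
```python
from h import *
s=sense(); print(s["eef_pos"],s["joints"]); row((.46,-.06,.36),92)
d=get_image("wrist"); print(d["xyz"]-s["eef_pos"], ray(d,[(320,200)]))
```

```text
[ 0.25056066 -0.28064873  0.30958591] [-1.02742256e+00 -7.71010568e-02  1.69152532e+00 -8.16391224e-05
  1.52660856e+00 -1.06368432e+00]
pos [0.852, 0.869, -0.202] rot [0.0, 0.0, 0.001]
[-0.00189945  0.07083779  0.16518204] [[ 0.00849529 -0.24737872 -0.96888557]]
```

Emit:
move_arm:
  series:
    - {"delta_pos": [0.14, 0.13, -0.02], "delta_rot": [0, 0, 0], "grip": 1}
    - {"delta_pos": [0.28, 0.26, -0.04], "delta_rot": [0, 0, 0], "grip": 1}
    - {"delta_pos": [0.42, 0.39, -0.06], "delta_rot": [0, 0, 0], "grip": 1}
    - {"delta_pos": [0.56, 0.52, -0.08], "delta_rot": [0, 0, 0], "grip": 1}
    - {"delta_pos": [0.7, 0.65, -0.1], "delta_rot": [0, 0, 0], "grip": 1}
    - {"delta_pos": [0.84, 0.78, -0.12], "delta_rot": [0, 0, 0], "grip": 1}
    - {"delta_pos": [0.98, 0.91, -0.12], "delta_rot": [0, 0, 0], "grip": 1}
    - {"delta_pos": [1.0, 0.95, -0.12], "delta_rot": [0, 0, 0], "grip": 1}
    - {"delta_pos": [1.0, 0.95, -0.12], "delta_rot": [0, 0, 0], "grip": 1}
    - {"delta_pos": [1.0, 0.95, -0.12], "delta_rot": [0, 0, 0], "grip": 1}

```text
t: 2.25
eef_pos: [0.4783, -0.0239, 0.339]
tcp_rot: [0.695, 0.719, -0.001, -0.0]
force: [-0.1, 0.0, -0.5]
gripper_width: 1.001
finger_force: 0.0
```

Run:
```python
from h import *
s=sense(); print(s["eef_pos"])
d=get_image("wrist"); cv2.imwrite("pics/wrist1.png",d["color"][:,:,::-1]); print(d["vfov"],d["xyz"])
```

```text
[ 0.47829409 -0.02390934  0.33899166]
61.14186622890967 [0.47691155 0.0469572  0.5041569 ]
```

View pics/wrist1.png

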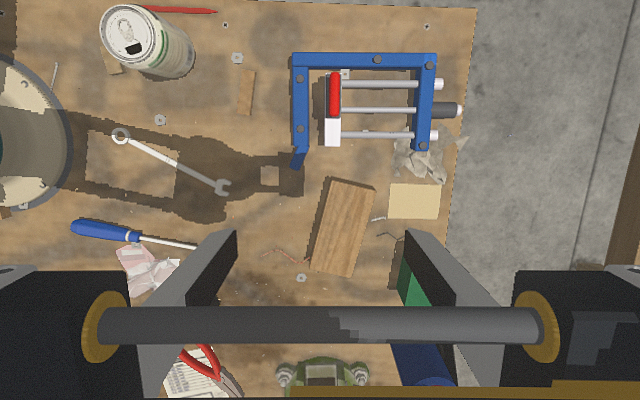

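The wrist view shows the jig (292–440, 52–168) from above with its end stop at the top, the red tab at (335, 93), the block (310–375, 177–277) below the mouth, the screw box at (412, 285) and the can at (425, 365). I'll zoom in for the corners.

Run:
```python
from h import *
im=cv2.imread("pics/wrist1.png")[42:287,280:450]
cv2.imwrite("pics/wc.png",cv2.resize(im,None,fx=2.4,fy=2.4,interpolation=cv2.INTER_CUBIC))
```

```text
(no output)
```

View pics/wc.png

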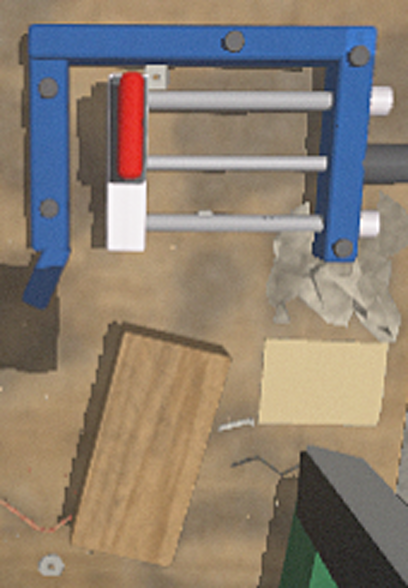

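The zoomed crop shows the stop's outer top edge from (32,25) to (376,29), the fence's inner top edge from (68,64) to (70,248), and the block's top corners at (128,332), (230,357), (172,566) and (71,541). A sheet of paper and some crumpled plastic lie flat to the right of the mouth.

Run:
```python
from h import *
d=get_image("wrist")
f=lambda l:np.array(l)/2.4+[280,42]-0.3
ang=lambda v:np.degrees(np.arctan2(v[1],v[0]))
P=onz(d,f([(32,25),(376,29)]),.030); print("stop outer",P,np.linalg.norm(P[1]-P[0]),ang(P[1]-P[0]))
F=onz(d,f([(68,64),(70,248)]),.026); print("fence",F,np.linalg.norm(F[1]-F[0]),ang(F[0]-F[1]))
T=onz(d,f([(118,126)]),.094);print("tab edge",T)
a=np.radians((ang(P[1]-P[0])+ang(F[0]-F[1])-90)/2); ex=np.array([np.cos(a),np.sin(a)]);ey=np.array([-ex[1],ex[0]])
o=np.mean([P[0,:2]+.022*ex-.078*ey, P[1,:2]-.168*ex-.078*ey, F[0,:2]-.06*ey,F[1,:2]+.045*ey],0)
print("jig o",o,"yaw",np.degrees(a))
B=onz(d,f([(128,332),(230,357),(172,566),(71,541)]),.036);print(B,[np.linalg.norm(B[i]-B[(i+1)%4]) for i in range(4)])
print("blk",B.mean(0),"yaw",[ang(B[0]-B[3]),ang(B[1]-B[2]),ang(B[1]-B[0])+90])
j=lambda p:((p[:2]-o)@ex,(p[:2]-o)@ey)
print("blk jig",j(B.mean(0)),"tab",j(T[0]), [j(p) for p in (*P,*F)])
```

```text
stop outer [[0.43824943 0.12221872 0.03      ]
 [0.62399739 0.12585548 0.03      ]] 0.18578355905441682 1.1216532693156094
fence [[0.45800279 0.10366647 0.026     ]
 [0.4615277  0.00328069 0.026     ]] 0.10044764533473954 92.0110381813037
tab edge [[0.48539866 0.0684228  0.094     ]]
jig o [0.46012652 0.0450236 ] yaw 1.5663457253096595
[[ 0.4970116  -0.04346312  0.036     ]
 [ 0.55780894 -0.05648714  0.036     ]
 [ 0.53102115 -0.19252664  0.036     ]
 [ 0.46693193 -0.17757385  0.036     ]] [np.float64(0.06217670444605916), np.float64(0.13865183777086038), np.float64(0.06581044035305975), np.float64(0.1374426217237113)]
blk [ 0.51319341 -0.11751269  0.036     ] yaw [np.float64(77.35835446286707), np.float64(78.86029933648749), np.float64(77.90882958936503)]
blk jig (np.float64(0.04860421331197344), np.float64(-0.1639261138412652)) tab (np.float64(0.025902299790856436), np.float64(0.022699649100564313)) [(np.float64(-0.019758821800778748), np.float64(0.0777642667252877)), (np.float64(0.16601914161884873), np.float64(0.07632235043731453)), (np.float64(-0.0005199605368028783), np.float64(0.05867900138940809)), (np.float64(0.00025964071873279805), np.float64(-0.041765618552010324))]
```

Run:
```python
from h import *
d=get_image("side")
print("can base front",onz(d,[(295,200),(318,201)],0), "box base", onz(d,[(276.5,220),(297.5,222.5),(309,211)],0))
row((.500,-.174,.10),78); row((.500,-.174,.043),78)
```

```text
can base front [[ 0.65362723 -0.27051969  0.        ]
 [ 0.59098683 -0.27227977  0.        ]] box base [[ 6.69417892e-01 -1.45823131e-01 -5.55111512e-17]
 [ 6.15232629e-01 -1.39760280e-01  5.55111512e-17]
 [ 6.01528769e-01 -2.07470521e-01 -5.55111512e-17]]
pos [-0.601, 0.069, 0.959] rot [-0.0, 0.0, 0.154]
pos [-0.601, 0.069, 1.187] rot [-0.0, 0.0, 0.154]
```

Emit:
move_arm:
  series:
    - {"delta_pos": [-0.2, 0.02, 0.05], "delta_rot": [0, 0, 0.05], "grip": 1}
    - {"delta_pos": [-0.38, 0.04, 0.15], "delta_rot": [0, 0, 0.1], "grip": 1}
    - {"delta_pos": [-0.52, 0.06, 0.29], "delta_rot": [0, 0, 0.15], "grip": 1}
    - {"delta_pos": [-0.6, 0.07, 0.46], "delta_rot": [0, 0, 0.154], "grip": 1}
    - {"delta_pos": [-0.6, 0.07, 0.65], "delta_rot": [0, 0, 0.154], "grip": 1}
    - {"delta_pos": [-0.6, 0.07, 0.83], "delta_rot": [0, 0, 0.154], "grip": 1}
    - {"delta_pos": [-0.6, 0.07, 0.96], "delta_rot": [0, 0, 0.154], "grip": 1}
    - {"delta_pos": [-0.6, 0.07, 1.0], "delta_rot": [0, 0, 0.154], "grip": 1}
    - {"delta_pos": [-0.6, 0.07, 1.0], "delta_rot": [0, 0, 0.154], "grip": 1}

```text
t: 3.3
eef_pos: [0.5006, -0.1727, 0.0888]
tcp_rot: [0.777, 0.63, -0.001, -0.001]
force: [0.1, 0.1, 0.8]
gripper_width: 1.002
finger_force: 0.0
```

Run:
```python
from h import *
print(sense()["eef_pos"],sense()["force"]);row((.500,-.174,.040),78);row((.503,-.176,.040),91.9)
d=get_image("wrist"); cv2.imwrite("pics/wrist2.png",d["color"][:,:,::-1])
```

```text
[ 0.50060804 -0.17269252  0.08884645] [0.14292444 0.14490942 0.77520325]
pos [-0.006, -0.001, 0.195] rot [-0.001, -0.0, 0.001]
pos [-0.011, 0.013, 0.195] rot [-0.001, -0.0, -0.154]
```

View pics/wrist2.png

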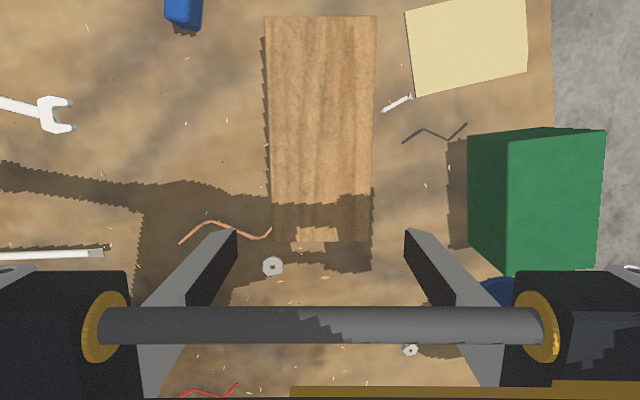

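The block is lined up with the gripper: its top edges run from about (265,16)–(375,16) down to its rear edge near row 241. The box is well clear on the right.

Run:
```python
from h import *
d=get_image("wrist"); s=sense()
P=onz(d,[(272,241),(367,243),(265,16),(377,16)],.036)
print(P,((P-s["eef_pos"])@R.from_quat(s["tcp_rot"]).as_matrix()).round(4))
```

```text
[[ 0.46721028 -0.18025968  0.036     ]
 [ 0.53106071 -0.1952612   0.036     ]
 [ 0.4970981  -0.04325414  0.036     ]
 [ 0.56119069 -0.05675816  0.036     ]] [[-0.0142 -0.0336  0.0551]
 [-0.0157  0.032   0.0553]
 [ 0.1261 -0.0325  0.055 ]
 [ 0.126   0.033   0.0552]]
```

Emit:
move_arm:
  series:
    - {"delta_pos": [0, 0, 0.12], "delta_rot": [0, 0, 0], "grip": 1}
    - {"delta_pos": [0, 0, 0.225], "delta_rot": [0, 0, 0], "grip": 1}
    - {"delta_pos": [0, 0, 0.225], "delta_rot": [0, 0, 0], "grip": 1}
    - {"delta_pos": [0, 0, 0.225], "delta_rot": [0, 0, 0], "grip": -0.2}
    - {"delta_pos": [0, 0, 0.225], "delta_rot": [0, 0, 0], "grip": -0.2}
    - {"delta_pos": [0, 0, 0.225], "delta_rot": [0, 0, 0], "grip": -0.2}
    - {"delta_pos": [0, 0, 0.225], "delta_rot": [0, 0, 0], "grip": -0.2}
    - {"delta_pos": [0, 0, 0.225], "delta_rot": [0, 0, 0], "grip": -0.2}
  grip_force: 15

```text
t: 4.2
eef_pos: [0.502, -0.1725, 0.0344]
tcp_rot: [0.776, 0.631, 0.0, 0.001]
force: [-2.6, -0.0, 7.3]
gripper_width: 0.698
finger_force: 15.0
```

Run:
```python
from h import *
s=sense();print(s["eef_pos"],s["force"],s["gripper_width"]);row((.503,-.176,s["eef_pos"][2]),91.9)
```

```text
[ 0.50203404 -0.17248336  0.03436732] [-2.55393427 -0.01786723  7.28297974] 0.6984102274074129
pos [-0.013, 0.007, 0.0] rot [0.001, 0.001, -0.152]
```

Emit:
move_arm:
  series:
    - {"delta_pos": [-0.003, 0.002, 0], "delta_rot": [0, 0, -0.04], "grip": -0.2}
    - {"delta_pos": [-0.006, 0.004, 0], "delta_rot": [0, 0, -0.08], "grip": -0.2}
    - {"delta_pos": [-0.01, 0.006, 0], "delta_rot": [0, 0, -0.12], "grip": -0.2}
    - {"delta_pos": [-0.012, 0.007, 0], "delta_rot": [0, 0, -0.153], "grip": -0.2}
    - {"delta_pos": [-0.012, 0.007, 0], "delta_rot": [0, 0, -0.153], "grip": -0.2}
    - {"delta_pos": [-0.012, 0.007, 0], "delta_rot": [0, 0, -0.153], "grip": 1}
    - {"delta_pos": [-0.012, 0.007, 0], "delta_rot": [0, 0, -0.153], "grip": 1}
    - {"delta_pos": [-0.012, 0.007, 0], "delta_rot": [0, 0, -0.153], "grip": 1}
    - {"delta_pos": [-0.012, 0.007, 0], "delta_rot": [0, 0, -0.153], "grip": 1}

```text
t: 5.1
eef_pos: [0.5029, -0.1756, 0.0331]
tcp_rot: [0.695, 0.719, -0.0, -0.0]
force: [0.8, 0.3, -0.5]
gripper_width: 0.987
finger_force: 0.0
```

Run:
```python
from h import *
s=sense();print(s["eef_pos"],s["force"],s["gripper_width"])
o=np.array([.459,.046]);a=np.radians(1.9);ex=np.array([np.cos(a),np.sin(a)]);ey=np.array([-ex[1],ex[0]])
for x,y,z in((.037,-.22,.13),(.064,.022,.13),(.064,.022,.067)): row((*(o+x*ex+y*ey),z),91.9)
```

```text
[ 0.50285443 -0.17555655  0.03306504] [ 0.83092085  0.32675695 -0.53498417] 0.9865344639529869
pos [0.012, 0.002, -0.388] rot [-0.0, 0.0, 0.001]
pos [0.979, 0.111, -0.388] rot [-0.0, 0.0, 0.001]
pos [0.979, 0.111, -0.136] rot [-0.0, 0.0, 0.001]
```

Emit:
move_arm:
  series:
    - {"delta_pos": [0, 0, -0.19], "delta_rot": [0, 0, 0], "grip": 1}
    - {"delta_pos": [0.03, 0, -0.37], "delta_rot": [0, 0, 0], "grip": 1}
    - {"delta_pos": [0.2, 0.03, -0.4], "delta_rot": [0, 0, 0], "grip": 1}
    - {"delta_pos": [0.39, 0.06, -0.4], "delta_rot": [0, 0, 0], "grip": 1}
    - {"delta_pos": [0.58, 0.09, -0.4], "delta_rot": [0, 0, 0], "grip": 1}
    - {"delta_pos": [0.77, 0.11, -0.4], "delta_rot": [0, 0, 0], "grip": 1}
    - {"delta_pos": [0.94, 0.11, -0.4], "delta_rot": [0, 0, 0], "grip": 1}
    - {"delta_pos": [0.98, 0.11, -0.4], "delta_rot": [0, 0, 0], "grip": 1}
    - {"delta_pos": [0.98, 0.11, -0.4], "delta_rot": [0, 0, 0], "grip": 1}

```text
t: 6.0
eef_pos: [0.5218, 0.0715, 0.133]
tcp_rot: [0.694, 0.72, -0.0, 0.0]
force: [-0.2, 0.1, -0.5]
gripper_width: 0.999
finger_force: 0.0
```

Run:
```python
from h import *
s=sense();print(s["eef_pos"],s["force"],s["gripper_width"])
o=np.array([.459,.046]);a=np.radians(1.9);ex=np.array([np.cos(a),np.sin(a)]);ey=np.array([-ex[1],ex[0]])
row((*(o+.064*ex+.022*ey),.067),91.9)
d=get_image("side"); cv2.imwrite("pics/side2.png",cv2.resize(d["color"][100:310,220:460,::-1],None,fx=2.5,fy=2.5))
```

```text
[0.52175451 0.0715351  0.13303639] [-0.15486366  0.12103628 -0.53578084] 0.9987253550641938
pos [-0.006, 0.002, 0.264] rot [-0.0, 0.0, 0.003]
```

View pics/side2.png

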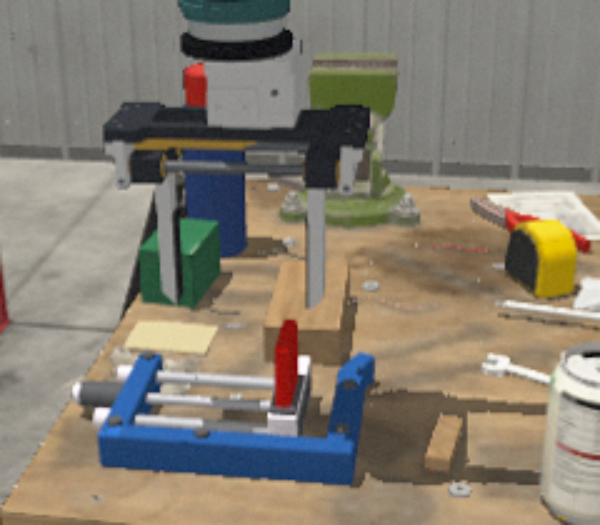

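The side view shows the right-hand finger (crop 315, 300) just in front of the red tab (285, 360), with the other finger beyond it. The block lies straight in front of the mouth.

Emit:
move_arm:
  series:
    - {"delta_pos": [0, 0, 0.13], "delta_rot": [0, 0, 0], "grip": 1}
    - {"delta_pos": [0, 0, 0.264], "delta_rot": [0, 0, 0], "grip": 1}
    - {"delta_pos": [0, 0, 0.264], "delta_rot": [0, 0, 0], "grip": 1}
    - {"delta_pos": [0, 0.012, 0.264], "delta_rot": [0, 0, 0], "grip": 1}
    - {"delta_pos": [0, 0.024, 0.264], "delta_rot": [0, 0, 0], "grip": 1}
    - {"delta_pos": [0, 0.036, 0.264], "delta_rot": [0, 0, 0], "grip": 1}
    - {"delta_pos": [0, 0.048, 0.264], "delta_rot": [0, 0, 0], "grip": 1}
    - {"delta_pos": [0, 0.06, 0.264], "delta_rot": [0, 0, 0], "grip": 1}
    - {"delta_pos": [0, 0.072, 0.264], "delta_rot": [0, 0, 0], "grip": 1}
  grip_force: 40

```text
t: 6.95
eef_pos: [0.5347, 0.0704, 0.0676]
tcp_rot: [0.695, 0.719, -0.004, -0.004]
force: [-10.7, -2.9, 9.5]
gripper_width: 1.002
finger_force: 5.9
```

Emit:
move_arm:
  series:
    - {"delta_pos": [0, 0.012, 0], "delta_rot": [0, 0, 0], "grip": 1}
    - {"delta_pos": [0, 0.024, 0], "delta_rot": [0, 0, 0], "grip": 1}
    - {"delta_pos": [0, 0.036, 0], "delta_rot": [0, 0, 0], "grip": 1}
    - {"delta_pos": [0, 0.048, 0], "delta_rot": [0, 0, 0], "grip": 1}
    - {"delta_pos": [0, 0.06, 0], "delta_rot": [0, 0, 0], "grip": 1}
    - {"delta_pos": [0, 0.072, 0], "delta_rot": [0, 0, 0], "grip": 1}
    - {"delta_pos": [0, 0.084, 0], "delta_rot": [0, 0, 0], "grip": 1}
    - {"delta_pos": [0, 0.096, 0], "delta_rot": [0, 0, 0], "grip": 1}
    - {"delta_pos": [0, 0.108, 0], "delta_rot": [0, 0, 0], "grip": 1}
    - {"delta_pos": [0, 0.12, 0], "delta_rot": [0, 0, 0], "grip": 1}

```text
t: 7.95
eef_pos: [0.5583, 0.0711, 0.0669]
tcp_rot: [0.694, 0.72, -0.009, -0.008]
force: [-20.6, -3.8, 14.5]
gripper_width: 1.001
finger_force: 10.1
```

Run:
```python
from h import *
s=sense();print(s["eef_pos"],s["force"],s["gripper_width"])
o=np.array([.459,.046]);a=np.radians(1.9);ex=np.array([np.cos(a),np.sin(a)]);ey=np.array([-ex[1],ex[0]])
p=s["eef_pos"][:2]-o; print("jig",p@ex,p@ey,"jaw",p@ex-.074)
d=get_image("side"); cv2.imwrite("pics/side3.png",cv2.resize(d["color"][180:310,240:400,::-1],None,fx=4,fy=4))
```

```text
[0.5582937  0.07106675 0.06692576] [-20.57321444  -3.79277371  14.45281616] 1.0007796841597074
jig 0.10007019935494547 0.021760865106382223 jaw 0.026070199354945478
```

View pics/side3.png

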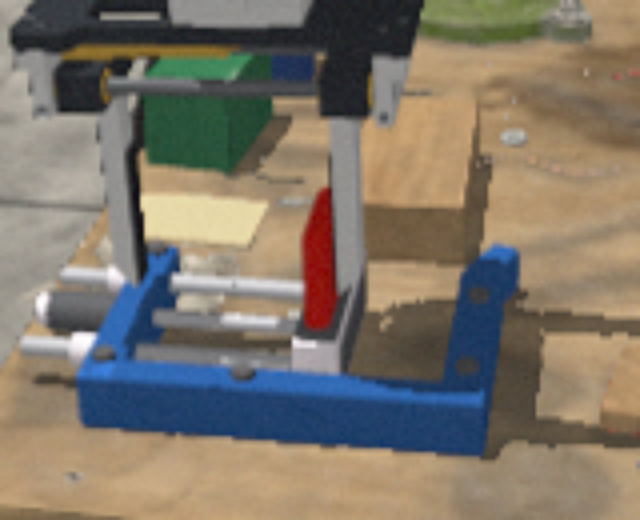

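Emit:
move_arm:
  series:
    - {"delta_pos": [0, 0.012, 0], "delta_rot": [0, 0, 0], "grip": 1}
    - {"delta_pos": [0, 0.024, 0], "delta_rot": [0, 0, 0], "grip": 1}
    - {"delta_pos": [0, 0.036, 0], "delta_rot": [0, 0, 0], "grip": 1}
    - {"delta_pos": [0, 0.048, 0], "delta_rot": [0, 0, 0], "grip": 1}
    - {"delta_pos": [0, 0.06, 0], "delta_rot": [0, 0, 0], "grip": 1}
    - {"delta_pos": [0, 0.072, 0], "delta_rot": [0, 0, 0], "grip": 1}
    - {"delta_pos": [0, 0.084, 0], "delta_rot": [0, 0, 0], "grip": 1}
    - {"delta_pos": [0, 0.096, 0], "delta_rot": [0, 0, 0], "grip": 1}
    - {"delta_pos": [0, 0.108, 0], "delta_rot": [0, 0, 0], "grip": 1}
    - {"delta_pos": [0, 0.12, 0], "delta_rot": [0, 0, 0], "grip": 1}

```text
t: 9.0
eef_pos: [0.5875, 0.0719, 0.0669]
tcp_rot: [0.694, 0.72, -0.01, -0.008]
force: [-21.2, -4.0, 15.1]
gripper_width: 1.001
finger_force: 10.7
```

Emit:
move_arm:
  series:
    - {"delta_pos": [0, 0.012, 0], "delta_rot": [0, 0, 0], "grip": 1}
    - {"delta_pos": [0, 0.024, 0], "delta_rot": [0, 0, 0], "grip": 1}
    - {"delta_pos": [0, 0.036, 0], "delta_rot": [0, 0, 0], "grip": 1}
    - {"delta_pos": [0, 0.048, 0], "delta_rot": [0, 0, 0], "grip": 1}
    - {"delta_pos": [0, 0.06, 0], "delta_rot": [0, 0, 0], "grip": 1}
    - {"delta_pos": [0, 0.072, 0], "delta_rot": [0, 0, 0], "grip": 1}
    - {"delta_pos": [0, 0.084, 0], "delta_rot": [0, 0, 0], "grip": 1}
    - {"delta_pos": [0, 0.096, 0], "delta_rot": [0, 0, 0], "grip": 1}
    - {"delta_pos": [0, 0.108, 0], "delta_rot": [0, 0, 0], "grip": 1}

```text
t: 9.9
eef_pos: [0.6143, 0.0726, 0.0669]
tcp_rot: [0.694, 0.72, -0.01, -0.008]
force: [-21.8, -4.8, 13.3]
gripper_width: 1.001
finger_force: 11.0
```

Run:
```python
from h import *
s=sense();print(s["eef_pos"],s["force"],s["gripper_width"])
o=np.array([.459,.046]);a=np.radians(1.9);ex=np.array([np.cos(a),np.sin(a)]);ey=np.array([-ex[1],ex[0]])
p=s["eef_pos"][:2]-o; print("jig",p@ex,p@ey,"jaw",p@ex-.074)
for x,y,z in((.1505,.022,.13),(.037,-.22,.13),(.037,-.22,.042)): row((*(o+x*ex+y*ey),z),91.9)
```

```text
[0.61427724 0.07257382 0.06685859] [-21.77161532  -4.80916309  13.33703728] 1.0011662143867217
jig 0.15607293341308803 0.021410967697796237 jaw 0.08207293341308804
pos [0.002, -0.029, -0.252] rot [-0.017, 0.002, 0.002]
pos [-0.965, -0.485, -0.238] rot [-0.017, 0.002, 0.002]
pos [-0.964, -0.476, 0.114] rot [-0.017, 0.002, 0.002]
```

Emit:
move_arm:
  series:
    - {"delta_pos": [0, 0.012, 0], "delta_rot": [0, 0, 0], "grip": 1}
    - {"delta_pos": [0, 0.012, 0], "delta_rot": [0, 0, 0], "grip": 1}
    - {"delta_pos": [0, -0.07, 0], "delta_rot": [0, 0, 0], "grip": 1}
    - {"delta_pos": [0, -0.07, -0.16], "delta_rot": [0, 0, 0], "grip": 1}
    - {"delta_pos": [-0.02, -0.09, -0.26], "delta_rot": [0, 0, 0], "grip": 1}
    - {"delta_pos": [-0.19, -0.18, -0.26], "delta_rot": [0, 0, 0], "grip": 1}
    - {"delta_pos": [-0.36, -0.27, -0.26], "delta_rot": [0, 0, 0], "grip": 1}
    - {"delta_pos": [-0.53, -0.36, -0.26], "delta_rot": [0, 0, 0], "grip": 1}
    - {"delta_pos": [-0.7, -0.45, -0.26], "delta_rot": [0, 0, 0], "grip": 1}
    - {"delta_pos": [-0.87, -0.53, -0.22], "delta_rot": [0, 0, 0], "grip": 1}
  grip_force: 12

```text
t: 10.9
eef_pos: [0.5029, -0.1501, 0.1243]
tcp_rot: [0.695, 0.719, 0.001, 0.003]
force: [-0.1, -0.8, -0.0]
gripper_width: 0.999
finger_force: 0.0
```

Run:
```python
from h import *
s=sense();print(s["eef_pos"],s["force"],s["gripper_width"])
o=np.array([.459,.046]);a=np.radians(1.9);ex=np.array([np.cos(a),np.sin(a)]);ey=np.array([-ex[1],ex[0]])
for x,y,z in((.037,-.22,.043),(.037,-.07,.043)): row((*(o+x*ex+y*ey),z),91.9)
```

```text
[ 0.50289375 -0.15010879  0.12433462] [-0.09287279 -0.75531372 -0.03460399] 0.9994483224886533
pos [-0.089, -0.003, 0.326] rot [0.003, 0.002, 0.001]
pos [0.511, -0.002, 0.324] rot [0.003, 0.002, 0.001]
```

Emit:
move_arm:
  series:
    - {"delta_pos": [-0.1, 0, 0.1], "delta_rot": [0, 0, 0], "grip": 1}
    - {"delta_pos": [-0.1, 0, 0.22], "delta_rot": [0, 0, 0], "grip": 1}
    - {"delta_pos": [-0.1, 0, 0.316], "delta_rot": [0, 0, 0], "grip": 1}
    - {"delta_pos": [-0.1, 0, 0.316], "delta_rot": [0, 0, 0], "grip": -0.2}
    - {"delta_pos": [-0.1, 0, 0.316], "delta_rot": [0, 0, 0], "grip": -0.2}
    - {"delta_pos": [-0.1, 0, 0.316], "delta_rot": [0, 0, 0], "grip": -0.2}
    - {"delta_pos": [-0.1, 0, 0.316], "delta_rot": [0, 0, 0], "grip": -0.2}
  grip_force: 12

```text
t: 11.6
eef_pos: [0.504, -0.1733, 0.0448]
tcp_rot: [0.695, 0.719, 0.0, 0.002]
force: [1.4, -1.1, 4.2]
gripper_width: 0.703
finger_force: 12.0
```

Run:
```python
from h import *
s=sense();print(s["eef_pos"],s["force"],s["gripper_width"],s["finger_force"])
o=np.array([.459,.046]);a=np.radians(1.9);ex=np.array([np.cos(a),np.sin(a)]);ey=np.array([-ex[1],ex[0]])
p=s["eef_pos"][:2]-o; print("jig",p@ex,p@ey)
row((*(o+.037*ex-.07*ey),.043),91.9)
```

```text
[ 0.50403668 -0.17332276  0.04478861] [ 1.43857247 -1.08449568  4.21739346] 0.7030247550369257 12.046425640583038
jig 0.03774023167632011 -0.22069537999237013
pos [0.603, -0.002, 0.006] rot [0.002, 0.001, 0.001]
```

Emit:
move_arm:
  series:
    - {"delta_pos": [0.08, 0, 0], "delta_rot": [0, 0, 0], "grip": -0.2}
    - {"delta_pos": [0.2, 0, 0], "delta_rot": [0, 0, 0], "grip": -0.2}
    - {"delta_pos": [0.32, 0, 0], "delta_rot": [0, 0, 0], "grip": -0.2}
    - {"delta_pos": [0.43, 0, 0], "delta_rot": [0, 0, 0], "grip": -0.2}
    - {"delta_pos": [0.51, 0, 0], "delta_rot": [0, 0, 0], "grip": -0.2}
    - {"delta_pos": [0.56, 0, 0], "delta_rot": [0, 0, 0], "grip": -0.2}
    - {"delta_pos": [0.595, 0, 0], "delta_rot": [0, 0, 0], "grip": -0.2}
    - {"delta_pos": [0.615, 0, 0], "delta_rot": [0, 0, 0], "grip": -0.2}

```text
t: 12.4
eef_pos: [0.4992, -0.0203, 0.0448]
tcp_rot: [0.694, 0.72, 0.0, 0.003]
force: [0.6, -4.8, 6.7]
gripper_width: 0.697
finger_force: 12.0
```

Emit:
move_arm:
  series:
    - {"delta_pos": [0.01, 0, 0], "delta_rot": [0, 0, 0], "grip": -0.2}
    - {"delta_pos": [0.02, 0, 0], "delta_rot": [0, 0, 0], "grip": -0.2}
    - {"delta_pos": [0.03, 0, 0], "delta_rot": [0, 0, 0], "grip": -0.2}

```text
t: 12.7
eef_pos: [0.499, -0.0171, 0.0447]
tcp_rot: [0.693, 0.721, -0.003, 0.005]
force: [-2.1, -18.9, 5.2]
gripper_width: 0.7
finger_force: 12.0
```

Run:
```python
from h import *
s=sense();print(s["eef_pos"],s["force"],s["gripper_width"],s["finger_force"])
d=get_image("side"); cv2.imwrite("pics/side4.png",cv2.resize(d["color"][180:310,240:400,::-1],None,fx=4,fy=4))
```

```text
[ 0.49896266 -0.01713678  0.04474967] [ -2.11706373 -18.88019089   5.20451121] 0.7002837394866073 12.029981017112732
```

View pics/side4.png

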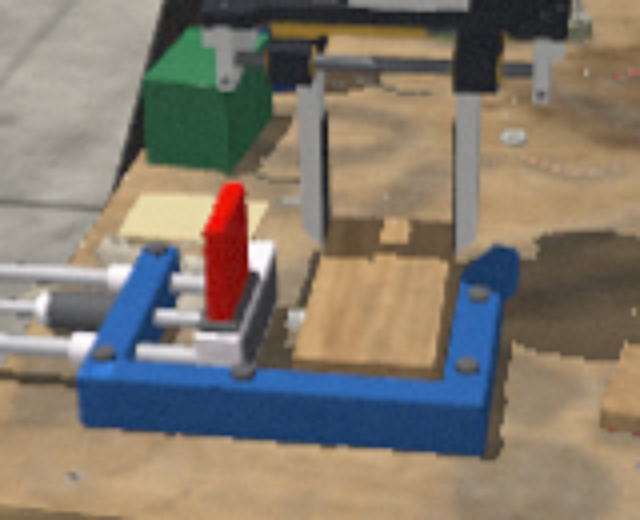

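The block's end face is against the stop, and I read 19 N there. The jaw is still open, and a small gap remains at the fence for the jaw to close. I'll release and rise.

Emit:
move_arm:
  series:
    - {"delta_pos": [-0.015, 0, 0], "delta_rot": [0, 0, 0], "grip": 0.2}
    - {"delta_pos": [-0.03, 0, 0], "delta_rot": [0, 0, 0], "grip": 1}
    - {"delta_pos": [-0.03, 0, 0], "delta_rot": [0, 0, 0], "grip": 1}
    - {"delta_pos": [-0.03, 0, 0], "delta_rot": [0, 0, 0], "grip": 1}
    - {"delta_pos": [-0.03, 0, -0.15], "delta_rot": [0, 0, 0], "grip": 1}
    - {"delta_pos": [-0.1, 0, -0.33], "delta_rot": [0, 0, 0], "grip": 1}
    - {"delta_pos": [-0.28, 0, -0.42], "delta_rot": [0, 0, 0], "grip": 1}
    - {"delta_pos": [-0.45, 0, -0.42], "delta_rot": [0, 0, 0], "grip": -1}
    - {"delta_pos": [-0.5, 0, -0.42], "delta_rot": [0, 0, 0], "grip": -1}
    - {"delta_pos": [-0.5, 0, -0.42], "delta_rot": [0, 0, 0], "grip": -1}

```text
t: 13.75
eef_pos: [0.5013, -0.1377, 0.1477]
tcp_rot: [0.696, 0.718, -0.0, -0.001]
force: [-0.3, -0.3, 0.5]
gripper_width: 0.78
finger_force: 0.0
```

Emit:
move_arm:
  series:
    - {"delta_pos": [0, 0, 0], "delta_rot": [0, 0, 0], "grip": -1}
    - {"delta_pos": [0, 0, 0], "delta_rot": [0, 0, 0], "grip": -1}
    - {"delta_pos": [0, 0, 0], "delta_rot": [0, 0, 0], "grip": -1}
    - {"delta_pos": [0, 0, 0], "delta_rot": [0, 0, 0], "grip": -1}
    - {"delta_pos": [0, 0, 0], "delta_rot": [0, 0, 0], "grip": -1}
    - {"delta_pos": [0, 0, 0], "delta_rot": [0, 0, 0], "grip": -1}
    - {"delta_pos": [0, 0, 0], "delta_rot": [0, 0, 0], "grip": -1}
    - {"delta_pos": [0, 0, 0], "delta_rot": [0, 0, 0], "grip": -1}
    - {"delta_pos": [0, 0, 0], "delta_rot": [0, 0, 0], "grip": -1}
    - {"delta_pos": [0, 0, 0], "delta_rot": [0, 0, 0], "grip": -1}

```text
t: 14.75
eef_pos: [0.5016, -0.1368, 0.1482]
tcp_rot: [0.695, 0.719, -0.0, 0.0]
force: [0.1, 0.4, 0.3]
gripper_width: 0.006
finger_force: 0.0
```

Emit:
move_arm:
  series:
    - {"delta_pos": [0, 0, 0], "delta_rot": [0, 0, 0], "grip": -1}
    - {"delta_pos": [0, 0, 0], "delta_rot": [0, 0, 0], "grip": -1}
    - {"delta_pos": [0, 0, 0], "delta_rot": [0, 0, 0], "grip": -1}
    - {"delta_pos": [0, 0, 0], "delta_rot": [0, 0, 0], "grip": -1}
    - {"delta_pos": [0, 0, 0], "delta_rot": [0, 0, 0], "grip": -1}
    - {"delta_pos": [0, 0, 0], "delta_rot": [0, 0, 0], "grip": -1}
    - {"delta_pos": [0, 0, 0], "delta_rot": [0, 0, 0], "grip": -1}
    - {"delta_pos": [0, 0, 0], "delta_rot": [0, 0, 0], "grip": -1}
    - {"delta_pos": [0, 0, 0], "delta_rot": [0, 0, 0], "grip": -1}
    - {"delta_pos": [0, 0, 0], "delta_rot": [0, 0, 0], "grip": -1}

```text
t: 15.75
eef_pos: [0.5016, -0.1368, 0.1482]
tcp_rot: [0.695, 0.719, -0.0, 0.0]
force: [-0.4, -0.6, 0.2]
gripper_width: 0.008
finger_force: 0.0
```

Emit:
move_arm:
  series:
    - {"delta_pos": [0, 0, 0], "delta_rot": [0, 0, 0], "grip": -1}
    - {"delta_pos": [0, 0, 0], "delta_rot": [0, 0, 0], "grip": -1}
    - {"delta_pos": [0, 0, 0], "delta_rot": [0, 0, 0], "grip": -1}
    - {"delta_pos": [0, 0, 0], "delta_rot": [0, 0, 0], "grip": -1}
    - {"delta_pos": [0, 0, 0], "delta_rot": [0, 0, 0], "grip": -1}
    - {"delta_pos": [0, 0, 0], "delta_rot": [0, 0, 0], "grip": -1}
    - {"delta_pos": [0, 0, 0], "delta_rot": [0, 0, 0], "grip": -1}
    - {"delta_pos": [0, 0, 0], "delta_rot": [0, 0, 0], "grip": -1}
    - {"delta_pos": [0, 0, 0], "delta_rot": [0, 0, 0], "grip": -1}
    - {"delta_pos": [0, 0, 0], "delta_rot": [0, 0, 0], "grip": -1}

```text
t: 16.75
eef_pos: [0.5016, -0.1368, 0.1482]
tcp_rot: [0.695, 0.719, -0.0, 0.0]
force: [0.2, 0.4, 0.5]
gripper_width: 0.003
finger_force: 0.0
```

Emit:
move_arm:
  series:
    - {"delta_pos": [0, 0, 0], "delta_rot": [0, 0, 0], "grip": -1}
    - {"delta_pos": [0, 0, 0], "delta_rot": [0, 0, 0], "grip": -1}
    - {"delta_pos": [0, 0, 0], "delta_rot": [0, 0, 0], "grip": -1}
    - {"delta_pos": [0, 0, 0], "delta_rot": [0, 0, 0], "grip": -1}
    - {"delta_pos": [0, 0, 0], "delta_rot": [0, 0, 0], "grip": -1}
    - {"delta_pos": [0, 0, 0], "delta_rot": [0, 0, 0], "grip": -1}
    - {"delta_pos": [0, 0, 0], "delta_rot": [0, 0, 0], "grip": -1}
    - {"delta_pos": [0, 0, 0], "delta_rot": [0, 0, 0], "grip": -1}
    - {"delta_pos": [0, 0, 0], "delta_rot": [0, 0, 0], "grip": -1}
    - {"delta_pos": [0, 0, 0], "delta_rot": [0, 0, 0], "grip": -1}

```text
t: 17.75
eef_pos: [0.5016, -0.1367, 0.1482]
tcp_rot: [0.695, 0.719, -0.0, 0.0]
force: [0.6, 0.1, -0.6]
gripper_width: 0.009
finger_force: 0.0
```

Emit:
move_arm:
  series:
    - {"delta_pos": [0, 0, 0], "delta_rot": [0, 0, 0], "grip": -1}
    - {"delta_pos": [0, 0, 0], "delta_rot": [0, 0, 0], "grip": -1}
    - {"delta_pos": [0, 0, 0], "delta_rot": [0, 0, 0], "grip": -1}
    - {"delta_pos": [0, 0, 0], "delta_rot": [0, 0, 0], "grip": -1}
    - {"delta_pos": [0, 0, 0], "delta_rot": [0, 0, 0], "grip": -1}
    - {"delta_pos": [0, 0, 0], "delta_rot": [0, 0, 0], "grip": -1}
    - {"delta_pos": [0, 0, 0], "delta_rot": [0, 0, 0], "grip": -1}
    - {"delta_pos": [0, 0, 0], "delta_rot": [0, 0, 0], "grip": -1}
    - {"delta_pos": [0, 0, 0], "delta_rot": [0, 0, 0], "grip": -1}
    - {"delta_pos": [0, 0, 0], "delta_rot": [0, 0, 0], "grip": -1}

```text
t: 18.75
eef_pos: [0.5016, -0.1367, 0.1482]
tcp_rot: [0.695, 0.719, -0.0, 0.0]
force: [-0.2, -0.6, 0.3]
gripper_width: 0.007
finger_force: 0.0
```

Emit:
move_arm:
  series:
    - {"delta_pos": [0, 0, 0], "delta_rot": [0, 0, 0], "grip": -1}
    - {"delta_pos": [0, 0, 0], "delta_rot": [0, 0, 0], "grip": -1}
    - {"delta_pos": [0, 0, 0], "delta_rot": [0, 0, 0], "grip": -1}
    - {"delta_pos": [0, 0, 0], "delta_rot": [0, 0, 0], "grip": -1}
    - {"delta_pos": [0, 0, 0], "delta_rot": [0, 0, 0], "grip": -1}
    - {"delta_pos": [0, 0, 0], "delta_rot": [0, 0, 0], "grip": -1}
    - {"delta_pos": [0, 0, 0], "delta_rot": [0, 0, 0], "grip": -1}
    - {"delta_pos": [0, 0, 0], "delta_rot": [0, 0, 0], "grip": -1}
    - {"delta_pos": [0, 0, 0], "delta_rot": [0, 0, 0], "grip": -1}
    - {"delta_pos": [0, 0, 0], "delta_rot": [0, 0, 0], "grip": -1}

```text
t: 19.75
eef_pos: [0.5016, -0.1368, 0.1482]
tcp_rot: [0.695, 0.719, -0.0, 0.0]
force: [0.9, 0.0, 0.3]
gripper_width: 0.007
finger_force: 0.0
```

Run:
```python
from h import *
s=sense();print(s["t"],s["eef_pos"],s["force"],s["gripper_width"])
a=get_image("side")["color"][180:310,240:400,::-1]; b=get_image("wrist")["color"][:,200:520,::-1]
a=cv2.resize(a,None,fx=3,fy=3); o=np.zeros((400,800,3),np.uint8); o[:390,:480]=a; o[:,480:]=b; cv2.imwrite("pics/both5.png",o)
```

```text
19.75 [ 0.50161401 -0.13676549  0.14822063] [0.89898091 0.03169862 0.29161136] 0.007412632016291057
```

View pics/both5.png

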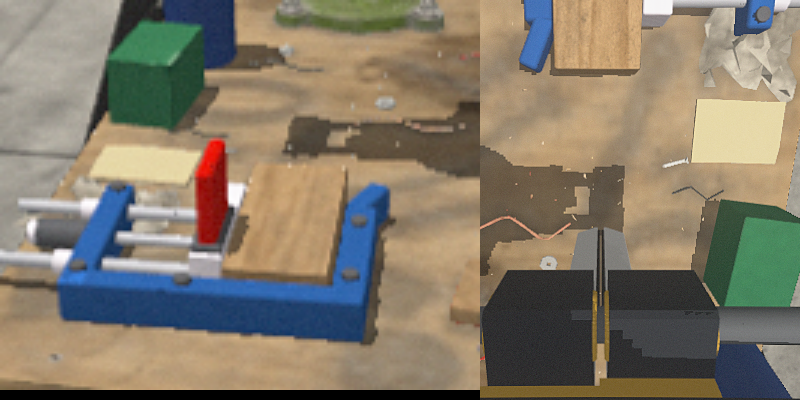

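The jaw has closed on the block, which lies flat along the fence; its rear edge shows at (554–638, 70) in the right-hand picture. I'll give its end a gentle push with the closed fingers to confirm that it is home.

Run:
```python
from h import *
o=np.array([.459,.046]);a=np.radians(1.9);ex=np.array([np.cos(a),np.sin(a)]);ey=np.array([-ex[1],ex[0]])
for x,y,z in((.033,-.13,.024),(.033,-.105,.024),(.033,-.088,.024)): row((*(o+x*ex+y*ey),z),91.9)
d=get_image("wrist");P=onz(d,[(554-280,68),(638-280,73.5)],.036)
print([((p[:2]-o)@ex,(p[:2]-o)@ey) for p in P])
```

```text
pos [0.216, -0.014, 0.497] rot [-0.0, 0.0, 0.001]
pos [0.316, -0.014, 0.497] rot [-0.0, 0.0, 0.001]
pos [0.384, -0.014, 0.497] rot [-0.0, 0.0, 0.001]
[(np.float64(0.001688286318769801), np.float64(-0.079531311531582)), (np.float64(0.06626357309222963), np.float64(-0.08344051737495771))]
```

Emit:
move_arm:
  series:
    - {"delta_pos": [0.1, 0.034, 0.18], "delta_rot": [0, 0, 0], "grip": -1}
    - {"delta_pos": [0.2, 0.034, 0.35], "delta_rot": [0, 0, 0], "grip": -1}
    - {"delta_pos": [0.216, 0.034, 0.497], "delta_rot": [0, 0, 0], "grip": -1}
    - {"delta_pos": [0.26, 0.034, 0.497], "delta_rot": [0, 0, 0], "grip": -1}
    - {"delta_pos": [0.3, 0.034, 0.497], "delta_rot": [0, 0, 0], "grip": -1}
    - {"delta_pos": [0.33, 0.034, 0.497], "delta_rot": [0, 0, 0], "grip": -1}
    - {"delta_pos": [0.35, 0.034, 0.497], "delta_rot": [0, 0, 0], "grip": -1}
    - {"delta_pos": [0.366, 0.034, 0.497], "delta_rot": [0, 0, 0], "grip": -1}
    - {"delta_pos": [0.376, 0.034, 0.497], "delta_rot": [0, 0, 0], "grip": -1}
    - {"delta_pos": [0.384, 0.034, 0.497], "delta_rot": [0, 0, 0], "grip": -1}

```text
t: 20.9
eef_pos: [0.5076, -0.042, 0.0249]
tcp_rot: [0.694, 0.72, -0.001, 0.002]
force: [-1.0, -8.8, 4.7]
gripper_width: 0.002
finger_force: 4.4
```

Emit:
move_arm:
  series:
    - {"delta_pos": [0.008, 0, 0], "delta_rot": [0, 0, 0], "grip": -1}
    - {"delta_pos": [0.016, 0, 0], "delta_rot": [0, 0, 0], "grip": -1}
    - {"delta_pos": [0.024, 0, 0], "delta_rot": [0, 0, 0], "grip": -1}
    - {"delta_pos": [0.024, 0, 0], "delta_rot": [0, 0, 0], "grip": -1}

```text
t: 21.3
eef_pos: [0.5077, -0.0418, 0.025]
tcp_rot: [0.693, 0.721, -0.004, 0.005]
force: [-2.8, -21.9, 3.1]
gripper_width: 0.005
finger_force: 11.2
```

Emit:
move_arm:
  series:
    - {"delta_pos": [-0.03, 0, 0], "delta_rot": [0, 0, 0], "grip": -1}
    - {"delta_pos": [-0.1, 0, 0], "delta_rot": [0, 0, 0], "grip": -1}
    - {"delta_pos": [-0.15, 0, -0.18], "delta_rot": [0, 0, 0], "grip": -1}
    - {"delta_pos": [-0.15, 0, -0.36], "delta_rot": [0, 0, 0], "grip": -1}
    - {"delta_pos": [-0.15, 0, -0.55], "delta_rot": [0, 0, 0], "grip": -1}
    - {"delta_pos": [-0.1, 0, -0.75], "delta_rot": [0, 0, 0], "grip": -1}
    - {"delta_pos": [0.0, 0, -0.9], "delta_rot": [0, 0, 0], "grip": -1}
    - {"delta_pos": [0.0, 0, -1.0], "delta_rot": [0, 0, 0], "grip": -1}
    - {"delta_pos": [0.0, 0, -1.0], "delta_rot": [0, 0, 0], "grip": -1}
    - {"delta_pos": [0.0, 0, -1.0], "delta_rot": [0, 0, 0], "grip": -1}

```text
t: 22.3
eef_pos: [0.5063, -0.0344, 0.2736]
tcp_rot: [0.695, 0.719, 0.0, -0.0]
force: [-0.3, -0.4, -0.2]
gripper_width: 0.009
finger_force: 0.0
```

Run:
```python
from h import *
s=sense();print(s["t"],s["eef_pos"],s["force"])
d=get_image("wrist");P=proj(d,[(.46,.12,.03),(.63,.12,.03),(.46,-.05,0)]);print(P)
x0,y0=int(P[:,0].min())-30,max(0,int(P[:,1].min())-20)
c=d["color"][y0:y0+190,x0:x0+250,::-1];print(x0,y0); cv2.imwrite("pics/w6.png",cv2.resize(c,None,fx=3,fy=3,interpolation=cv2.INTER_CUBIC))
```

```text
22.3 [ 0.50633268 -0.03444888  0.27363944] [-0.25468894 -0.3552507  -0.24927822]
[[282.31495223  33.70389878]
 [436.06691503  39.02265252]
 [284.13796706 180.05778081]]
252 13
```

View pics/w6.png

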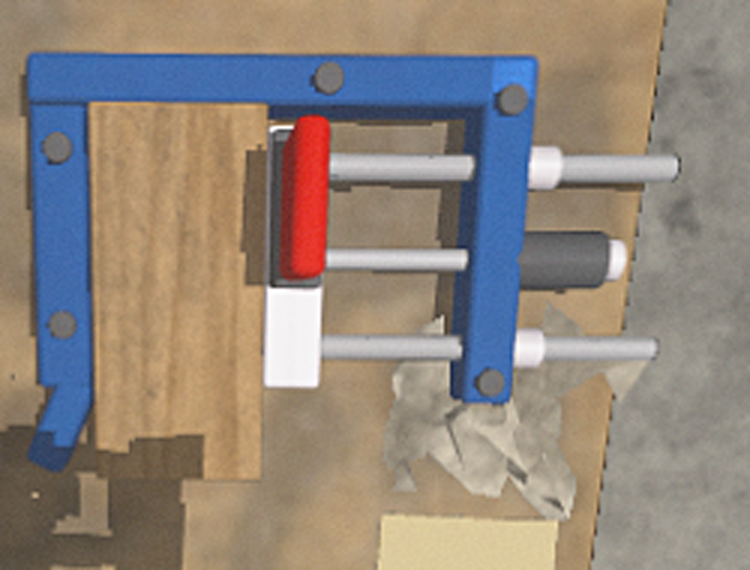

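From above, the block lies flush along the fence, its end is on the stop with no gap, and the jaw rests on its other side.

Emit:
move_arm:
  series:
    - {"delta_pos": [0, 0, 0], "delta_rot": [0, 0, 0], "grip": -1}
    - {"delta_pos": [0, 0, 0], "delta_rot": [0, 0, 0], "grip": -1}
    - {"delta_pos": [0, 0, 0], "delta_rot": [0, 0, 0], "grip": -1}
    - {"delta_pos": [0, 0, 0], "delta_rot": [0, 0, 0], "grip": -1}
    - {"delta_pos": [0, 0, 0], "delta_rot": [0, 0, 0], "grip": -1}
    - {"delta_pos": [0, 0, 0], "delta_rot": [0, 0, 0], "grip": -1}
    - {"delta_pos": [0, 0, 0], "delta_rot": [0, 0, 0], "grip": -1}
    - {"delta_pos": [0, 0, 0], "delta_rot": [0, 0, 0], "grip": -1}
    - {"delta_pos": [0, 0, 0], "delta_rot": [0, 0, 0], "grip": -1}
    - {"delta_pos": [0, 0, 0], "delta_rot": [0, 0, 0], "grip": -1}

```text
t: 23.35
eef_pos: [0.5066, -0.0345, 0.274]
tcp_rot: [0.695, 0.719, -0.0, 0.0]
force: [0.2, -0.1, 0.7]
gripper_width: 0.005
finger_force: 0.0
```

```bash
python3 -c "
from cell import *
print(close_job())"
```

```text
the job is handed in; nothing more can be done
None
```

The block is home against the end stop and flat along the fence, the jaw has closed on it by itself, the arm is clear of everything, and the job was handed in at about 23 s; before pressing the tab I turned the block about 14° on the bench to line it up with the lane.

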